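Stack an outgoing order and set the return aside

TASK

First lift the small white return box off the brown carton and set it in the middle of the yellow mat. Then stack the order on the blue mat: the brown carton first, wholly on the mat and lengthwise along it, then the black box, which you must draw out of the low shelf through its open front, then the red box on top, each centred and square on the one below, right side up and left standing. Leave the tape gun and the mug where they are.

Things in the scene. Friction and masses are not known exactly. Their poses are not given: they have to be found in the camera images.
- kraft: brown cardboard carton with a tan tape strip along the middle of its top, 130 long x 64 wide x 45 high mm, 0.3 to 0.5 kg; origin at the centre of its underside, z up, x along its length, y along its width. The white box lies on it at the start. It lies in one of four places shared with the red box, mug and tape gun.
- white: small white return box with a grey stripe along its top, 72 long x 46 wide x 26 high mm, about 0.09 kg; origin at the centre of its underside, z up, x along its length, y along its width. At the start it lies loose on top of the brown carton.
- red: red product box with a yellow label on its top, 84 long x 50 wide x 28 high mm, about 0.14 kg; origin at the centre of its underside, z up, x along its length, y along its width. Lies loose on the table.
- black: black product box, grey band near its front end, white label, 105 long x 58 wide x 34 high mm, about 0.2 kg; origin at the centre of its underside, z up, x along its length, y along its width. Starts on the table in the shelf's middle bay, its -x end 40 to 55 mm out of the open front, the rest under the roof: grip that end, draw it along the shelf's -x by about 75 mm, then lift.
- shelf: low white shelf fixed to the table, at its rear left or right (a 145 mm high printer has the other side), 150 deep (x) x 174 wide (y) mm, roof top at 56 mm; origin on the table under its centre, x to its rear, open front at x = -75 mm. Middle bay (y = 0) 84 wide, 50 high, floorless. Cartons on the roof, from 65 mm behind the front, reach 90 mm. 100 mm before that bay is clear.
- mat_blue: plain blue mat fixed to the table, 160 long x 94 wide x 5 thick mm; origin at the centre of its underside, x along its length, y along its width, z up. The order is stacked on it.
- mat_yellow: plain yellow mat fixed to the table, 160 long x 94 wide x 5 thick mm; origin at the centre of its underside, x along its length, y along its width, z up. The white box goes on it. It may be nearer to or farther from the robot than the blue one.
- mug: blue ceramic mug standing upright on the table, 76 mm across, 90 high, handle towards its own +y reaching about 70 mm from the axis; origin at the centre of its foot. Not to be disturbed.
- tape_gun: orange tape gun with a purple handle and a tan tape roll, lying flat, 184 long x 74 wide x 50 high mm; origin on the table under its middle, x along its length towards the handle. Not to be disturbed.
Mind the look-alikes: they are no part of the job. Leave any green look-alike of the kraft alone.

How it is judged:
By the outcome, as a careful person would: the job done as asked, in the order asked, and still so for the second after the job is handed in, with the robot touching nothing.
It also fails if it takes over 136 s, if anything falls off the work surface, if the arm or the gripper's body presses on something with over 40 N, if the wrist force passes 120 N, or if a joint passes its speed limit or range.

ROBOT

A 6-joint arm with a two-finger parallel gripper is mounted at the origin on the work surface. World frame = base frame: x ahead of the robot, y to its left, z up, the work surface at z = 0. Lengths are in mm, angles in rad, forces in N, time in s.
With the tool pointing down it reaches from about 350 to 875 mm from the base axis. Payload 4.2 kg.
Tool frame: the origin (TCP) lies at the very end of the fingers, on their centre line; the grasp point (between the pads) lies 19 mm behind it; z points along the fingers, y is the line along which they close (so a half turn about z gives the same grasp; the last joint's range is limited). The gripper opens to 85 mm and grips with 20 to 120 N. Pads are 22 mm wide; open, the fingers measure 114 mm over their backs; the gripper's body (76 mm by 85 mm) begins 54 mm behind the grasp point. The pads swing forward as they close: fully open they stand 13 mm farther back than shut.
Start: joints at [1.543, 0.385, 0.008, 0, -1.194, -0.259], TCP at [176.771, 599.459, 231.312] pointing down, gripper open.
Joint ranges: [-3.14, 3.14], [-1.21, 2.06], [-1.07, 1.41], [-3.16, 2.05], [-2.99, -0.16], [-3.1, 3.1]. Speed limits (rad/s): [2.79, 2.79, 3.14, 3.14, 3.14, 3.14].

INTERFACE

Orientations are given as a unit quaternion [x, y, z, w].
In Python, from bench import arm, viewer gives the robot as it stands. The module is installed in compiled form; this text tells all that it offers.
- The arm moves only by the tool inch_along, called after "Emit:" by a JSON object that holds its "op" and its "data". Schema: {"type":"object","properties":{"plan":{"type":"array","items":{"type":"number"},"minItems":6,"maxItems":60},"jaw":{"type":"number"},"only":{"type":"string"},"quiet":{"type":"boolean"},"lines":{"type":"string"}},"required":["plan"],"additionalProperties":false}. plan is one flat list of numbers that holds 1 to 10 rows one after another, with no inner brackets; each row has 6 numbers: dx, dy, dz in shares of 800 mm (1.0 is 800 mm), then a rotation vector rx, ry, rz in parts of the range, where 1.0 means 2 pi rad; each row is the pose to reach, as a shift and turn from the pose commanded when the call began, along the tool's axes at that moment; what a row does not reach only later rows make up. A row lasts 1/10 s, in which the tool goes at most 50 mm and 0.15 rad, less where a joint would pass 70% of its speed; a pose out of reach is approached as far as the arm can. jaw is the finger opening in mm, set as the call begins (left out keeps the last). The fingers move at their own pace and stop on an object; the grip force is fixed at half the most. Time passes only in rows, so rows that do not move let the fingers close. The tool returns the time, the measured TCP pose, the force, the opening and the grip force at its end. only (a regular expression) keeps the lines of the reply that match it, lines (a string "A,B") keeps lines A to B, and quiet returns only ok. Input that does not fit is refused with a message, and nothing moves.
- arm.read_state(): the state, without advancing time (a new reading comes with each control period).
- viewer.get_image(name): name is "scene" or "top"; returns (picture, depth): 420x560x3 uint8, blue, green, red; 420x560 float32, mm along the optical axis (not along the pixel's ray), 0 where there is no reading.
- viewer.get_calibration(name): a dict with "K" (3x3 intrinsics, pixels), "rvec" (rotation vector, rad) and "tvec" (3), from world to camera coordinates, as OpenCV has them. Camera axes: x right, y down, z forward; pixel columns grow to the right and rows downward; lengths in mm; the calibration is good to about 2 mm. A picture is of the moment at which its call begins. get_calibration takes no time and is no camera call.
- arm.job_done(): hands the job in; it is judged then, once.
The state is a dict: "clock": time; "joints": joint angles; "joint_vel": joint speeds; "joint_efforts": joint torques, N m; "position": TCP position; "ee_rot": TCP orientation; "contact_force": force on the tool from outside, world axes, zero at the start; "wrist_torque": the same for the moment, N m; "gripper_width": finger opening in mm; "grasp_force": force on a finger pad.
Only numpy, scipy, OpenCV 4.12 (cv2) and the standard library are available. Lean on these libraries where they do the work, as an engineer would, in place of code of your own. Each camera call takes 0.05 s, during which the arm holds its last target. There are 200 camera calls.

## Working session

There is one attempt and no reset: what is moved stays moved. The work goes in short steps, Python scripts to look and compute and a tool call to move; the robot and the scene stay as the last step left them, time stands still between calls to the robot, and variables do not carry over. Pictures are saved under pics/ and viewed, at most 14 in all, crops included, and the job is handed in when it is done.

```bash
mkdir -p pics; cat > h.py <<'E'
import numpy as np, cv2, pickle
from scipy.spatial.transform import Rotation as R
from bench import arm, viewer
def cap(n,tag):
    im,d=viewer.get_image(n); cv2.imwrite(f'pics/{tag}.png',im); np.save(f'pics/{tag}.npy',d); return im,d
def cal(n):
    c=viewer.get_calibration(n); Rm=cv2.Rodrigues(np.array(c['rvec'],float))[0]
    return np.array(c['K'],float),Rm,np.array(c['tvec'],float).ravel()
def p2w(n,u,v,z=None,d=None):
    K,Rm,t=cal(n); ray=np.linalg.solve(K,np.array([u,v,1.]))
    o=-Rm.T@t; r=Rm.T@ray
    s=d if d is not None else (z-o[2])/r[2]
    return o+s*r
def w2p(n,P):
    c=viewer.get_calibration(n)
    return cv2.projectPoints(np.array(P,float).reshape(-1,1,3),np.array(c['rvec'],float),np.array(c['tvec'],float),np.array(c['K'],float),None)[0][:,0]
def cloud(n,d):
    K,Rm,t=cal(n); v,u=np.mgrid[:d.shape[0],:d.shape[1]]
    P=np.stack([u,v,np.ones_like(u)],-1)@np.linalg.inv(K).T*d[...,None]
    return (P-t)@Rm
E
python3 - <<'E'
from h import *
for n in('scene','top'):
    im,d=cap(n,n+'0'); K,Rm,t=cal(n); print(n,K[0],K[1],-Rm.T@t,Rm[2])
    cv2.imwrite(f'pics/{n}0b.png',cv2.resize(im,(800,600)))
s=arm.read_state();print(s['clock'],s['position'],s['ee_rot'])
E
```

```text
scene [475.02055068   0.         278.77177041] [  0.         475.02055068 204.93708746] [1210.45391215  256.44944203  778.52196761] [-0.71026348 -0.24492348 -0.65995324]
top [398.74767436   0.         271.33118261] [  0.         398.74767436 204.51557072] [ 294.0990669   -16.3685414  1222.36217207] [ 0.13239971  0.00598878 -0.99117831]
0.1 [176.63370991 598.96711745 230.29410437] [ 9.89724595e-01 -1.42983144e-01 -8.22999603e-05  1.01997231e-03]
```

View pics/scene0b.png

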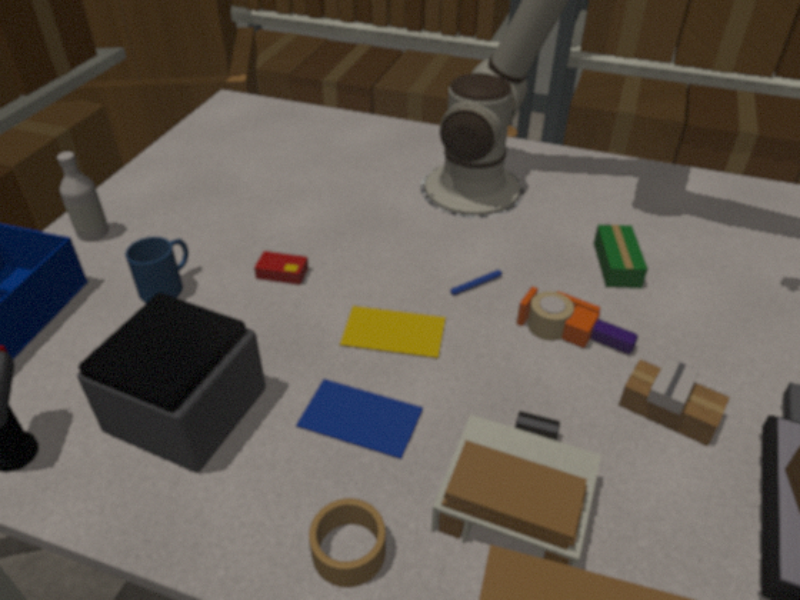

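View pics/top0b.png

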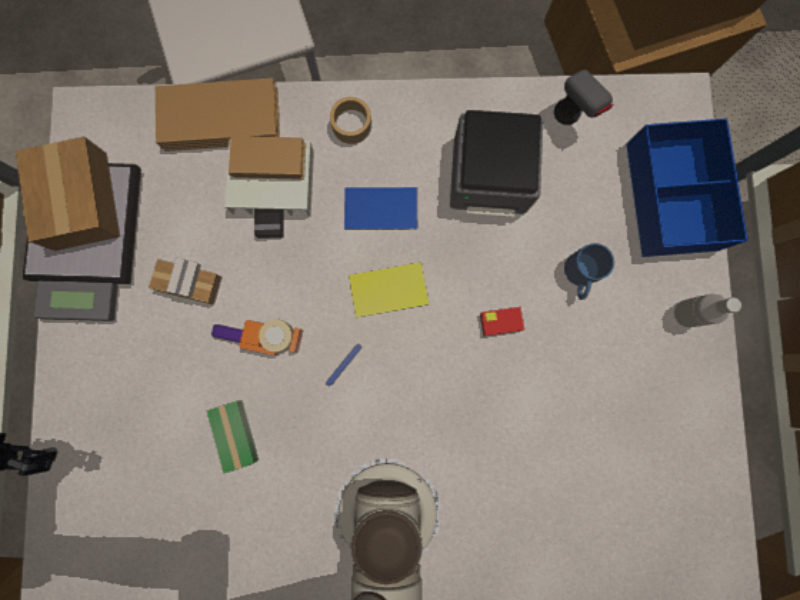

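Scene view (enlarged): the white box lies across the kraft at (675,390), the black box sticks out of the shelf at (538,425), red is at (282,267), the yellow mat at (393,332), and the blue mat at (360,418). The top view shows the same layout: kraft (185,280), black (268,222), red (502,321), tape gun (258,337), mug (590,265). The green decoy is at (232,437). Next I'll measure with colour and depth.

```bash
cat > m.py <<'E'
from h import *
def fit(n,tag,roi,zlo,zhi,mask=None,z=None):
    """roi in 800x600 px; top-surface points -> rect"""
    im=cv2.imread(f'pics/{tag}.png'); d=np.load(f'pics/{tag}.npy'); P=cloud(n,d)
    m=np.zeros(d.shape,bool); x0,y0,x1,y1=[int(a*.7) for a in roi]; m[y0:y1,x0:x1]=1
    m&=(d>0)&(P[...,2]>zlo)&(P[...,2]<zhi)
    if mask: m&=mask(cv2.cvtColor(im,cv2.COLOR_BGR2HSV).astype(int))
    n_,l,st,_=cv2.connectedComponentsWithStats(m.astype(np.uint8)); m=l==1+np.argmax(st[1:,4])
    Q=P[m]; zz=np.median(Q[:,2]) if z is None else z
    # pixel outline back-projected onto plane z
    c=max(cv2.findContours(m.astype(np.uint8),0,1)[0],key=cv2.contourArea)[:,0]
    W=np.array([p2w(n,u,v,z=zz)[:2] for u,v in c],np.float32)
    r=cv2.minAreaRect(W); b=cv2.boxPoints(r); e=b[1]-b[0]; f=b[2]-b[1]
    L=e if np.hypot(*e)>np.hypot(*f) else f
    a=np.degrees(np.arctan2(L[1],L[0]))%180
    print(n,roi,'z',zz.round(1),'c',np.round(r[0],1),'size',np.round(sorted(r[1]),1),'yaw',a.round(1),'n',m.sum(),'centroid',Q[:,:2].mean(0).round(1))
    return r,a,zz
E
python3 - <<'E'
from m import *
H=lambda lo,hi,s=90,v=40:(lambda h:(h[...,0]>=lo)&(h[...,0]<=hi)&(h[...,1]>s)&(h[...,2]>v))
yel=H(22,35,120);blu=H(105,130,120);red=lambda h:((h[...,0]<10)|(h[...,0]>170)|((h[...,0]>20)&(h[...,0]<35)))&(h[...,1]>110)
fit('top','top0',(330,240,450,340),-15,20,yel);fit('scene','scene0',(320,290,470,370),-15,20,yel)
fit('top','top0',(330,170,430,245),-15,20,blu);fit('scene','scene0',(280,370,440,470),-15,20,blu)
fit('top','top0',(460,290,540,350),17,40,red);fit('scene','scene0',(240,235,320,300),20,40)
fit('top','top0',(135,240,235,320),32,90);fit('scene','scene0',(600,330,750,460),36,90)
fit('top','top0',(135,240,235,320),60,90);fit('scene','scene0',(600,330,750,460),62,90)
fit('top','top0',(240,200,300,250),22,45,);fit('scene','scene0',(505,395,575,445),24,45)
fit('top','top0',(210,130,320,225),49,65);fit('top','top0',(210,130,320,225),75,100)
fit('top','top0',(195,300,320,365),10,80)
a=cv2.imread('pics/top0.png')[85:265,90:240];b=cv2.imread('pics/scene0.png')[230:330,340:520]
c=np.zeros((600,800,3),np.uint8);c[:480,:400]=cv2.resize(a,(400,480),interpolation=2);c[:222,400:]=cv2.resize(b,(400,222),interpolation=2);cv2.imwrite('pics/c1.png',c)
E
```

```text
top (330, 240, 450, 340) z 5.1 c [463.4  -9.7] size [ 92.7 157.5] yaw 99.0 n 1519 centroid [463.3  -9.8]
scene (320, 290, 470, 370) z 3.9 c [466.7  -8.7] size [ 94.3 158.2] yaw 99.1 n 1927 centroid [468.1  -7.8]
top (330, 170, 430, 245) z 5.0 c [645.9   3.9] size [ 90.6 156.5] yaw 88.7 n 1383 centroid [644.3   3.3]
scene (280, 370, 440, 470) z 4.0 c [648.1   4.8] size [ 91.1 156.5] yaw 89.1 n 2694 centroid [649.8   6.4]
top (460, 290, 540, 350) z 27.8 c [ 388.3 -247.7] size [49.1 84.5] yaw 97.0 n 448 centroid [ 387.9 -248.5]
scene (240, 235, 320, 300) z 26.3 c [ 393.7 -246.6] size [59.4 87. ] yaw 97.5 n 485 centroid [ 392.9 -246.7]
top (135, 240, 235, 320) z 48.4 c [490.5 415.7] size [ 76.1 135.6] yaw 74.9 n 1014 centroid [485.8 414.8]
scene (600, 330, 750, 460) z 45.6 c [479.3 424.1] size [ 99.6 129.4] yaw 74.8 n 1969 centroid [495.9 420.8]
top (135, 240, 235, 320) z 71.0 c [488.6 410.4] size [50.9 72.2] yaw 165.8 n 411 centroid [488.8 411.2]
scene (600, 330, 750, 460) z 69.9 c [494.9 412.8] size [45.2 82.6] yaw 165.7 n 702 centroid [494.9 412.8]
top (240, 200, 300, 250) z 33.9 c [610.6 244.5] size [58.4 59.8] yaw 0.6 n 366 centroid [611.  245.6]
scene (505, 395, 575, 445) z 33.3 c [602.4 247.1] size [34.3 57.6] yaw 91.0 n 408 centroid [601.9 247.8]
top (210, 130, 320, 225) z 56.2 c [708.6 241. ] size [149.6 175.5] yaw 87.3 n 1408 centroid [675.3 235.6]
top (210, 130, 320, 225) z 86.7 c [738.1 238.8] size [ 84.5 153.3] yaw 87.0 n 1387 centroid [738.3 239.1]
top (195, 300, 320, 365) z 45.6 c [363.3 264.1] size [ 70.7 186.6] yaw 88.8 n 1041 centroid [365.7 253.2]
```

View pics/c1.png

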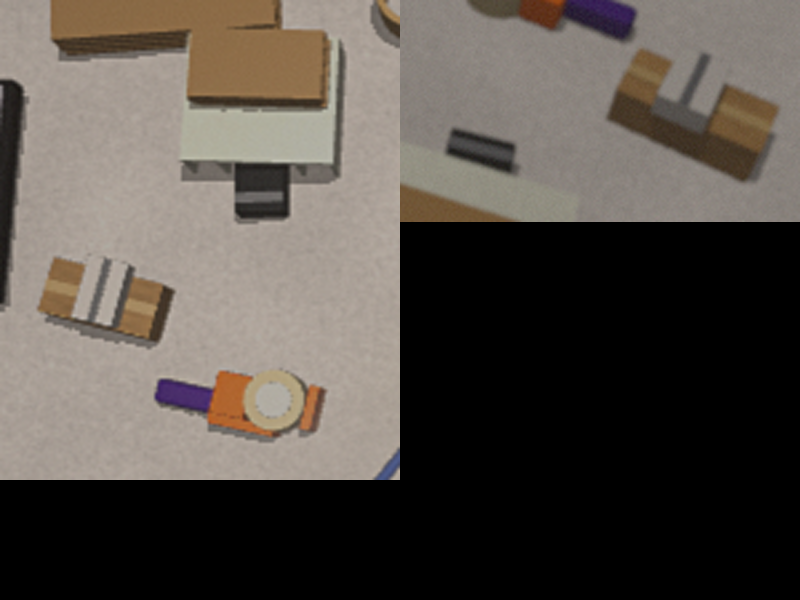

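The crop shows the white box lying across the middle of the kraft, and the black box about 48 mm out of the bay with its band at the front. Next is the move over the white box.

```bash
cat >> h.py <<'E'
def plan(x,y,z,yaw,ref=None):
    "deltas in tool axes from the measured pose; yaw = heading of tool y, deg (mod 180)"
    s=arm.read_state(); p=np.array(s['position']); Q=R.from_quat(s['ee_rot'])
    a=np.radians(yaw+90); best=None
    for k in (0,1):
        b=a+k*np.pi; T=R.from_matrix(np.array([[np.cos(b),np.sin(b),0],[np.sin(b),-np.cos(b),0],[0,0,-1]]).T)
        rv=(Q.inv()*T).as_rotvec()
        if best is None or np.linalg.norm(rv)<np.linalg.norm(best): best=rv
    print('pos',p.round(1),'d',Q.inv().apply(np.array([x,y,z])-p).round(1),'rv',best.round(3),'j6',round(s['joints'][5],2),'w',round(s['gripper_width'],1),'t',s['clock'])
E
python3 -c "
from h import *
plan(491.7,411.6,140,75.8);plan(491.7,411.6,50,75.8)"
```

```text
pos [176.6 599.  230.3] d [355.2  90.3  90.5] rv [ 0.002 -0.    -0.039] j6 -0.26 w 85.5 t 0.1
pos [176.6 599.  230.3] d [355.2  90.2 180.5] rv [ 0.002 -0.    -0.039] j6 -0.26 w 85.5 t 0.1
```

The rows are not in the units I measure in: shifts go in shares of 800 mm and turns go in shares of 2 pi rad. I convert before sending: 355.2 mm / 800 = 0.444, 90.5 mm / 800 = 0.1131, -0.039 rad / 6.2832 = -0.0062.

Emit:
{"op": "inch_along", "data": {"plan": [0.444, 0.1129, 0.075, 0.0003, 0, -0.0062, 0.444, 0.1129, 0.075, 0.0003, 0, -0.0062, 0.444, 0.1129, 0.075, 0.0003, 0, -0.0062, 0.444, 0.1129, 0.075, 0.0003, 0, -0.0062, 0.444, 0.1129, 0.075, 0.0003, 0, -0.0062, 0.444, 0.1129, 0.075, 0.0003, 0, -0.0062, 0.444, 0.1129, 0.075, 0.0003, 0, -0.0062, 0.444, 0.1129, 0.075, 0.0003, 0, -0.0062, 0.444, 0.1129, 0.1131, 0.0003, 0, -0.0062, 0.444, 0.1129, 0.1131, 0.0003, 0, -0.0062]}}

```text
clock: 1.1
position: [490.4, 409.3, 136.0]
ee_rot: [0.992, -0.125, -0.003, 0.003]
contact_force: [-0.8, -0.5, -0.7]
gripper_width: 85.3
grasp_force: 0.0
```

```bash
python3 -c "
from h import *
plan(491.7,411.6,50,75.8)"
```

```text
pos [490.4 409.3 136. ] d [ 1.1 -3.1 85.9] rv [ 0.006  0.005 -0.003] j6 0.37 w 85.3 t 1.1
```

Emit:
{"op": "inch_along", "data": {"plan": [0, 0, 0, 0, 0, 0, 0, 0, 0, 0, 0, 0, 0, 0, 0, 0, 0, 0]}}

```text
clock: 1.4
position: [491.9, 413.5, 142.4]
ee_rot: [0.992, -0.123, 0.001, -0.002]
contact_force: [-1.1, -0.4, -0.4]
gripper_width: 85.6
grasp_force: 0.0
```

```bash
python3 -c "
from h import *
plan(491.7,411.6,50,75.8)"
```

```text
pos [491.9 413.5 142.4] d [ 0.2  2.2 92.3] rv [-0.004 -0.001  0.001] j6 0.37 w 85.6 t 1.4
```

Scaled: 90 mm / 800 = 0.1125, 88 mm / 800 = 0.11.

Emit:
{"op": "inch_along", "data": {"plan": [0, 0, 0.0313, 0, 0, 0, 0, 0, 0.0625, 0, 0, 0, 0, 0, 0.0875, 0, 0, 0, 0, 0, 0.1025, 0, 0, 0, 0, 0, 0.11, 0, 0, 0, 0, 0, 0.1125, 0, 0, 0, 0, 0, 0.1125, 0, 0, 0, 0, 0, 0.1125, 0, 0, 0, 0, 0, 0.1125, 0, 0, 0]}}

```text
clock: 2.3
position: [492.3, 413.0, 51.7]
ee_rot: [0.992, -0.124, 0.001, -0.002]
contact_force: [-0.4, -0.3, -0.6]
gripper_width: 85.6
grasp_force: 0.0
```

```bash
python3 -c "
from h import *
plan(491.7,411.6,50,75.8)"
```

```text
pos [492.3 413.   51.7] d [-0.3  1.5  1.7] rv [-0.004 -0.001  0.   ] j6 0.37 w 85.6 t 2.3
```

Emit:
{"op": "inch_along", "data": {"plan": [0, 0, 0, 0, 0, 0, 0, 0, 0, 0, 0, 0, 0, 0, 0, 0, 0, 0, 0, 0, 0, 0, 0, 0, 0, 0, 0, 0, 0, 0, 0, 0, 0, 0, 0, 0, 0, 0, 0, 0, 0, 0, 0, 0, 0, 0, 0, 0], "jaw": 20}}

```text
clock: 3.1
position: [492.3, 412.9, 51.3]
ee_rot: [0.992, -0.123, 0.0, -0.001]
contact_force: [-0.3, 0.9, 4.4]
gripper_width: 44.4
grasp_force: 63.2
```

```bash
python3 -c "
from h import *
plan(491.7,411.6,140,75.8)"
```

```text
pos [492.3 412.9  51.3] d [ -0.2   1.1 -88.7] rv [-0.003 -0.001  0.   ] j6 0.37 w 44.4 t 3.1
```

Scaled: -90 mm / 800 = -0.1125, -80 mm / 800 = -0.1.

Emit:
{"op": "inch_along", "data": {"plan": [0, 0, -0.0125, 0, 0, 0, 0, 0, -0.0313, 0, 0, 0, 0, 0, -0.0563, 0, 0, 0, 0, 0, -0.0813, 0, 0, 0, 0, 0, -0.1, 0, 0, 0, 0, 0, -0.1125, 0, 0, 0, 0, 0, -0.1125, 0, 0, 0]}}

```text
clock: 3.8
position: [492.2, 412.7, 142.2]
ee_rot: [0.992, -0.124, 0.001, -0.002]
contact_force: [-0.1, 1.1, -1.0]
gripper_width: 44.6
grasp_force: 62.7
```

```bash
python3 -c "
from h import *
plan(465,-9.2,100,9)"
```

```text
pos [492.2 412.7 142.2] d [ 77.1 415.9  40.5] rv [-0.004  0.002  1.166] j6 0.37 w 44.6 t 3.8
```

Scaled: 390 mm / 800 = 0.4875, 360 mm / 800 = 0.45, 0.15 rad / 6.2832 = 0.0239.

Emit:
{"op": "inch_along", "data": {"plan": [0.005, 0.025, 0, 0, 0, 0.0095, 0.0125, 0.0688, 0, 0, 0, 0.0239, 0.0225, 0.1188, 0, 0, 0, 0.043, 0.0325, 0.175, 0, 0, 0, 0.0637, 0.0425, 0.2313, 0, 0, 0, 0.0828, 0.0538, 0.2875, 0, 0, 0, 0.1035, 0.0638, 0.3438, 0, 0, 0, 0.1225, 0.0738, 0.4, 0, 0, 0, 0.1432, 0.0825, 0.45, 0, 0, 0, 0.1607, 0.09, 0.4875, 0, 0, 0, 0.1751]}}

```text
clock: 4.8
position: [464.3, 14.2, 139.1]
ee_rot: [0.78, -0.626, -0.001, 0.0]
contact_force: [0.6, -0.1, -0.7]
gripper_width: 45.0
grasp_force: 62.7
```

Emit:
{"op": "inch_along", "data": {"plan": [0.0038, 0.0213, 0, 0, 0, 0.0064, 0.0063, 0.0325, 0, 0, 0, 0.0105, 0.0063, 0.0325, 0, 0, 0, 0.0105, 0.0063, 0.0325, 0, 0, 0, 0.0105, 0.0063, 0.0325, 0, 0, 0, 0.0105]}}

```text
clock: 5.3
position: [442.5, 6.8, 140.0]
ee_rot: [0.761, -0.649, -0.0, -0.001]
contact_force: [0.2, 0.5, -0.7]
gripper_width: 44.6
grasp_force: 62.7
```

```bash
python3 -c "
from h import *
plan(465,-9.2,15,9)"
python3 - <<'E'
from h import *
im,d=cap('top','top1'); cap('scene','scene1')
E
```

```text
pos [442.5   6.8 140. ] d [ 19.6 -19.6 125. ] rv [-0.001  0.002  0.002] j6 -0.22 w 44.6 t 5.3
```

Scaled: 127 mm / 800 = 0.1588, -19.6 mm / 800 = -0.0245.

Emit:
{"op": "inch_along", "data": {"plan": [0.0245, -0.0245, 0.0375, 0, 0, 0, 0.0245, -0.0245, 0.075, 0, 0, 0, 0.0245, -0.0245, 0.1125, 0, 0, 0, 0.0245, -0.0245, 0.1375, 0, 0, 0, 0.0245, -0.0245, 0.15, 0, 0, 0, 0.0245, -0.0245, 0.155, 0, 0, 0, 0.0245, -0.0245, 0.1588, 0, 0, 0, 0.0245, -0.0245, 0.1588, 0, 0, 0]}}

```text
clock: 6.2
position: [464.9, -9.8, 13.5]
ee_rot: [0.761, -0.649, -0.0, -0.001]
contact_force: [0.5, 0.3, -1.7]
gripper_width: 44.5
grasp_force: 62.7
```

```bash
python3 -c "
from h import *
plan(465,-9.2,12,9)"
```

```text
pos [464.9  -9.8  13.5] d [-0.6 -0.2  1.5] rv [-0.002  0.002  0.   ] j6 -0.17 w 44.5 t 6.2
```

Scaled: 2 mm / 800 = 0.0025, 1 mm / 800 = 0.0013.

Emit:
{"op": "inch_along", "data": {"plan": [0, 0, 0.0013, 0, 0, 0, 0, 0, 0.0025, 0, 0, 0, 0, 0, 0.0025, 0, 0, 0]}}

```text
clock: 6.5
position: [464.5, -10.0, 11.4]
ee_rot: [0.76, -0.649, -0.0, -0.001]
contact_force: [-0.3, 0.9, -1.4]
gripper_width: 44.7
grasp_force: 62.7
```

Emit:
{"op": "inch_along", "data": {"plan": [0, 0, 0, 0, 0, 0, 0, 0, 0, 0, 0, 0, 0, 0, 0, 0, 0, 0, 0, 0, 0, 0, 0, 0], "jaw": 85}}

```text
clock: 6.9
position: [464.4, -10.0, 11.1]
ee_rot: [0.76, -0.649, -0.0, -0.001]
contact_force: [0.2, 0.5, -1.2]
gripper_width: 84.9
grasp_force: 0.0
```

Emit:
{"op": "inch_along", "data": {"plan": [0, 0, -0.0188, 0, 0, 0, 0, 0, -0.05, 0, 0, 0, 0, 0, -0.1, 0, 0, 0, 0, 0, -0.15, 0, 0, 0, 0, 0, -0.175, 0, 0, 0, 0, 0, -0.175, 0, 0, 0]}}

```text
clock: 7.5
position: [466.3, -9.8, 154.4]
ee_rot: [0.761, -0.649, 0.002, -0.004]
contact_force: [0.4, 0.9, -0.5]
gripper_width: 85.2
grasp_force: 0.0
```

```bash
python3 - <<'E'
from m import *
cap('top','top2'); cap('scene','scene2')
fit('top','top2',(135,240,235,320),38,60);fit('scene','scene2',(600,330,750,460),38,60)
fit('top','top2',(330,240,450,340),24,40);fit('scene','scene2',(320,270,470,370),24,40)
cv2.imwrite('pics/s2.png',cv2.resize(cv2.imread('pics/scene2.png'),(800,600)))
E
```

```text
top (135, 240, 235, 320) z 45.5 c [485.4 419.8] size [ 63.8 133.1] yaw 74.9 n 929 centroid [485. 420.]
scene (600, 330, 750, 460) z 44.0 c [490.  421.1] size [ 70.7 129.6] yaw 75.1 n 1696 centroid [490.4 422.9]
top (330, 240, 450, 340) z 30.6 c [457.7  14. ] size [27.2 43.1] yaw 8.5 n 97 centroid [454.   16.1]
scene (320, 270, 470, 370) z 29.7 c [467.5  -6.2] size [53.2 72.6] yaw 100.1 n 490 centroid [467.2  -5.8]
```

View pics/s2.png

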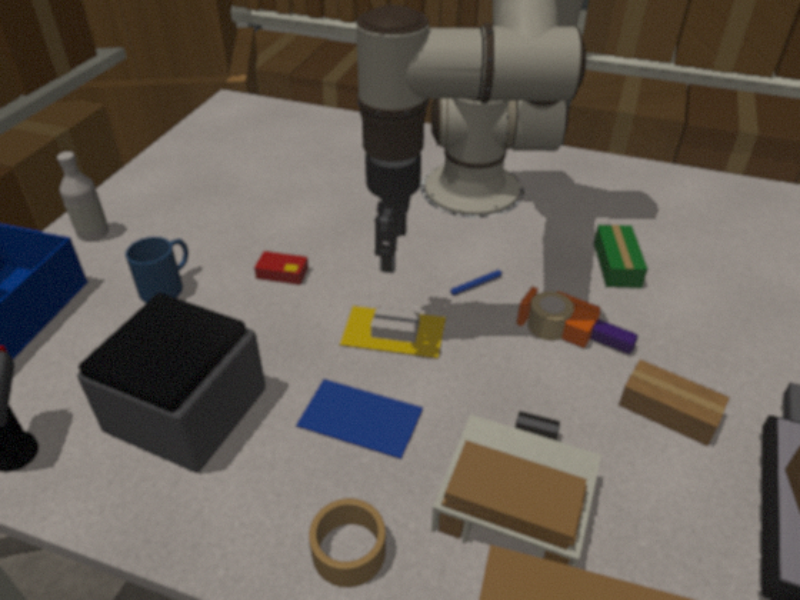

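White now sits in the middle of the yellow mat, about (397,325). The kraft is bare at (673,400). Now to grasp the kraft across its width.

```bash
python3 -c "
from h import *
plan(487,420.3,140,165)"
```

```text
pos [463.8 -10.3 150.9] d [-421.7  -90.    12. ] rv [-0.001  0.003  0.418] j6 -0.17 w 84.7 t 7.6
```

Scaled: -421.7 mm / 800 = -0.5271, -407 mm / 800 = -0.5088, 0.418 rad / 6.2832 = 0.0665.

Emit:
{"op": "inch_along", "data": {"plan": [-0.05, -0.0113, 0, 0, 0, 0.008, -0.1125, -0.0238, 0, 0, 0, 0.0159, -0.1725, -0.0363, 0, 0, 0, 0.0239, -0.2313, -0.05, 0, 0, 0, 0.0318, -0.2938, -0.0625, 0, 0, 0, 0.0398, -0.3538, -0.075, 0, 0, 0, 0.0477, -0.4125, -0.0875, 0, 0, 0, 0.0557, -0.4688, -0.1, 0.0125, 0, 0, 0.0637, -0.5088, -0.1088, 0.015, 0, 0.0005, 0.0665, -0.5271, -0.1125, 0.015, 0, 0.0005, 0.0665]}}

```text
clock: 8.6
position: [486.1, 422.2, 136.2]
ee_rot: [-0.61, 0.792, -0.001, -0.003]
contact_force: [-0.2, -1.0, 0.3]
gripper_width: 85.0
grasp_force: 0.0
```

Emit:
{"op": "inch_along", "data": {"plan": [0, 0, 0, 0, 0, 0, 0, 0, 0, 0, 0, 0, 0, 0, 0, 0, 0, 0, 0, 0, 0, 0, 0, 0]}}

```text
clock: 9.0
position: [487.3, 419.0, 140.2]
ee_rot: [-0.609, 0.794, -0.001, -0.0]
contact_force: [-0.9, -0.0, -0.1]
gripper_width: 84.9
grasp_force: 0.0
```

```bash
python3 -c "
from h import *
plan(487,420.3,12,165)"
```

```text
pos [487.3 419.  140.2] d [ -1.3   0.8 128.2] rv [-0.001 -0.001 -0.001] j6 -1.22 w 84.9 t 9.0
```

Scaled: 128 mm / 800 = 0.16, 124 mm / 800 = 0.155.

Emit:
{"op": "inch_along", "data": {"plan": [-0.0013, 0.001, 0.0438, 0, 0, 0, -0.0013, 0.001, 0.0938, 0, 0, 0, -0.0013, 0.001, 0.125, 0, 0, 0, -0.0013, 0.001, 0.1438, 0, 0, 0, -0.0013, 0.001, 0.155, 0, 0, 0, -0.0013, 0.001, 0.16, 0, 0, 0, -0.0013, 0.001, 0.16, 0, 0, 0, -0.0013, 0.001, 0.16, 0, 0, 0]}}

```text
clock: 9.8
position: [487.4, 422.0, 13.2]
ee_rot: [-0.609, 0.793, -0.0, 0.001]
contact_force: [0.7, 0.6, 0.7]
gripper_width: 84.9
grasp_force: 0.0
```

Emit:
{"op": "inch_along", "data": {"plan": [0, 0, 0, 0, 0, 0, 0, 0, 0, 0, 0, 0, 0, 0, 0, 0, 0, 0, 0, 0, 0, 0, 0, 0, 0, 0, 0, 0, 0, 0, 0, 0, 0, 0, 0, 0, 0, 0, 0, 0, 0, 0, 0, 0, 0, 0, 0, 0], "jaw": 20}}

```text
clock: 10.6
position: [487.1, 422.1, 13.2]
ee_rot: [-0.609, 0.793, -0.0, 0.001]
contact_force: [-1.1, -0.5, 6.0]
gripper_width: 62.8
grasp_force: 69.4
```

Emit:
{"op": "inch_along", "data": {"plan": [0, 0, -0.0125, 0, 0, 0, 0, 0, -0.0313, 0, 0, 0, 0, 0, -0.0563, 0, 0, 0, 0, 0, -0.0813, 0, 0, 0, 0, 0, -0.1, 0, 0, 0, 0, 0, -0.1125, 0, 0, 0, 0, 0, -0.1125, 0, 0, 0, 0, 0, -0.1125, 0, 0, 0]}}

```text
clock: 11.4
position: [486.2, 421.0, 101.3]
ee_rot: [-0.609, 0.793, -0.0, -0.001]
contact_force: [0.8, 0.2, -5.0]
gripper_width: 62.9
grasp_force: 68.5
```

```bash
python3 -c "
from h import *
plan(647,4.4,102,178.9)"
```

```text
pos [486.2 421.  101.3] d [ 3.609e+02 -2.630e+02 -1.000e-01] rv [ 0.    -0.002 -0.242] j6 -1.23 w 62.9 t 11.4
```

Scaled: 325 mm / 800 = 0.4063, 295 mm / 800 = 0.3688, -0.242 rad / 6.2832 = -0.0385.

Emit:
{"op": "inch_along", "data": {"plan": [0.0125, -0.0125, -0.0188, 0, 0, 0, 0.0438, -0.0375, -0.0375, 0, 0, -0.0032, 0.0813, -0.075, -0.05, 0, 0, -0.008, 0.125, -0.1063, -0.05, 0, 0, -0.0111, 0.175, -0.1375, -0.05, 0, 0, -0.0159, 0.225, -0.175, -0.05, 0, 0, -0.0207, 0.275, -0.2125, -0.05, 0, 0, -0.0255, 0.325, -0.2438, -0.05, 0, 0, -0.0302, 0.3688, -0.275, -0.05, 0, 0, -0.035, 0.4063, -0.3, -0.05, 0, 0, -0.0385]}}

```text
clock: 12.4
position: [634.8, 42.2, 142.0]
ee_rot: [-0.7, 0.714, -0.0, -0.001]
contact_force: [-0.1, 0.4, -4.1]
gripper_width: 62.8
grasp_force: 68.3
```

```bash
python3 -c "
from h import *
plan(647,4.4,60,178.9)"
```

```text
pos [634.8  42.2 142. ] d [ 37.4 -13.   82.1] rv [ 0.001 -0.002 -0.   ] j6 -0.34 w 62.8 t 12.4
```

Scaled: 82 mm / 800 = 0.1025, 75 mm / 800 = 0.0938.

Emit:
{"op": "inch_along", "data": {"plan": [0.025, -0.01, 0, 0, 0, 0, 0.0375, -0.015, 0.0125, 0, 0, 0, 0.045, -0.0163, 0.0375, 0, 0, 0, 0.0468, -0.0163, 0.0688, 0, 0, 0, 0.0468, -0.0163, 0.0938, 0, 0, 0, 0.0468, -0.0163, 0.1025, 0, 0, 0, 0.0468, -0.0163, 0.1025, 0, 0, 0, 0.0468, -0.0163, 0.1025, 0, 0, 0, 0.0468, -0.0163, 0.1025, 0, 0, 0, 0.0468, -0.0163, 0.1025, 0, 0, 0]}}

```text
clock: 13.4
position: [647.7, 8.1, 61.6]
ee_rot: [-0.7, 0.714, -0.001, 0.001]
contact_force: [0.2, 0.0, -4.3]
gripper_width: 62.9
grasp_force: 68.2
```

```bash
python3 -c "
from h import *
plan(647,4.4,19,178.9)"
```

```text
pos [647.7   8.1  61.6] d [ 3.7  0.7 42.6] rv [-0.003 -0.001  0.001] j6 -0.28 w 62.9 t 13.4
```

Scaled: 40 mm / 800 = 0.05, 39 mm / 800 = 0.0488.

Emit:
{"op": "inch_along", "data": {"plan": [0.0044, 0.0009, 0.0188, 0, 0, 0, 0.0044, 0.0009, 0.035, 0, 0, 0, 0.0044, 0.0009, 0.045, 0, 0, 0, 0.0044, 0.0009, 0.0488, 0, 0, 0, 0.0044, 0.0009, 0.05, 0, 0, 0, 0.0044, 0.0009, 0.05, 0, 0, 0, 0.0044, 0.0009, 0.05, 0, 0, 0]}}

```text
clock: 14.1
position: [646.8, 4.4, 20.9]
ee_rot: [-0.7, 0.714, -0.001, 0.0]
contact_force: [0.5, 0.1, -4.2]
gripper_width: 62.7
grasp_force: 68.4
```

```bash
python3 -c "
from h import *
plan(647,4.4,18,178.9)
from m import *
cap('top','top3');cap('scene','scene3')
fit('scene','scene3',(280,330,440,470),40,58)
P=cloud('scene',np.load('pics/scene3.npy'))
s=w2p('scene',[[647+a*32,4.4+b*65,50] for a,b in((1,1),(1,-1),(-1,-1),(-1,1))]);print(s/.7)"
```

```text
pos [646.8   4.4  20.9] d [ 0.  -0.2  2.9] rv [-0.002 -0.001  0.   ] j6 -0.28 w 62.7 t 14.1
scene (280, 330, 440, 470) z 51.5 c [653.9  36.7] size [71.8 94.9] yaw 177.1 n 985 centroid [651.9  38.4]
[[395.04750459 424.50651646]
 [306.12636381 399.39982476]
 [324.92731064 366.90626381]
 [410.22197915 389.7214401 ]]
```

Position is good. Lower, release and rise.

Scaled: 2.5 mm / 800 = 0.0031, 2 mm / 800 = 0.0025.

Emit:
{"op": "inch_along", "data": {"plan": [0, 0, 0.0013, 0, 0, 0, 0, 0, 0.0025, 0, 0, 0, 0, 0, 0.0031, 0, 0, 0, 0, 0, 0.0031, 0, 0, 0]}}

```text
clock: 14.6
position: [646.4, 4.3, 18.3]
ee_rot: [-0.7, 0.714, -0.001, -0.0]
contact_force: [-1.1, 0.3, -1.8]
gripper_width: 63.1
grasp_force: 68.6
```

Emit:
{"op": "inch_along", "data": {"plan": [0, 0, 0, 0, 0, 0, 0, 0, 0, 0, 0, 0, 0, 0, 0, 0, 0, 0, 0, 0, 0, 0, 0, 0], "jaw": 85}}

```text
clock: 15.0
position: [646.7, 4.4, 18.2]
ee_rot: [-0.7, 0.714, -0.001, 0.0]
contact_force: [-0.0, 0.2, 0.3]
gripper_width: 85.0
grasp_force: 0.0
```

Emit:
{"op": "inch_along", "data": {"plan": [0, 0, -0.0188, 0, 0, 0, 0, 0, -0.05, 0, 0, 0, 0, 0, -0.1, 0, 0, 0, 0, 0, -0.15, 0, 0, 0, -0.05, 0, -0.175, 0, 0, 0, -0.1063, 0, -0.175, 0, 0, 0, -0.1625, 0, -0.175, 0, 0, 0, -0.2125, 0, -0.175, 0, 0, 0, -0.25, 0, -0.175, 0, 0, 0, -0.25, 0, -0.175, 0, 0, 0]}}

```text
clock: 16.0
position: [650.1, 208.4, 158.7]
ee_rot: [-0.702, 0.712, -0.001, 0.001]
contact_force: [-0.8, -0.9, -0.3]
gripper_width: 85.3
grasp_force: 0.0
```

```bash
python3 - <<'E'
from m import *
cap('top','top4'); cap('scene','scene4')
fit('top','top4',(320,160,440,255),43,60);fit('scene','scene4',(270,330,450,470),43,60)
# black top: red-box too, restrict z near top plane
fit('top','top4',(240,210,300,250),29,45);fit('scene','scene4',(505,395,575,445),29,45)
plan(600,246,150,90)
a=cv2.imread('pics/top4.png')[85:265,90:330];b=cv2.imread('pics/scene4.png')[220:340,180:420]
c=np.zeros((600,800,3),np.uint8);c[:300,:400]=cv2.resize(a,(400,300),interpolation=2);c[300:,200:]=cv2.resize(b,(600,300),interpolation=2);cv2.imwrite('pics/c4.png',c)
E
```

```text
top (320, 160, 440, 255) z 49.9 c [643.8   3.3] size [ 65.6 127.8] yaw 88.7 n 896 centroid [645.3   3.1]
scene (270, 330, 450, 470) z 49.0 c [649.2   5.3] size [ 69.1 131.2] yaw 89.0 n 1747 centroid [649.3   6.1]
top (240, 210, 300, 250) z 34.2 c [609.7 246.2] size [53.4 56.7] yaw 88.8 n 301 centroid [607.7 245.6]
scene (505, 395, 575, 445) z 33.4 c [602.5 247.1] size [34.3 57.6] yaw 91.0 n 411 centroid [602.  247.8]
pos [649.9 205.1 158.5] d [-40.1  50.6   8.4] rv [-0.002  0.     1.553] j6 -0.56 w 85.2 t 16.1
```

View pics/c4.png

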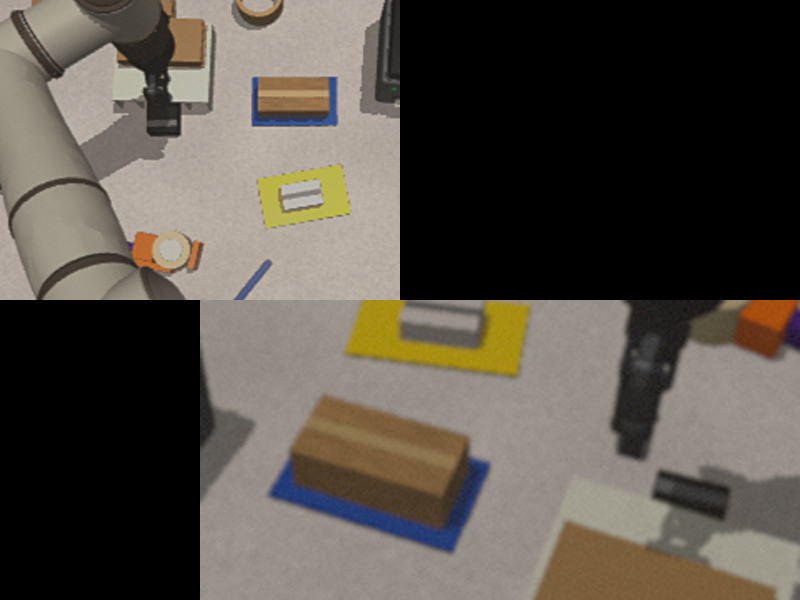

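The kraft is centred and lengthwise on the blue mat, at (385,470) in the lower crop, and white is still on the yellow mat. Now an enlarged crop of the black box for its yaw.

```bash
python3 - <<'E'
from m import *
a=cv2.imread('pics/top0.png')[130:180,150:225];b=cv2.imread('pics/scene0.png')[270:320,350:425]
c=np.vstack([cv2.resize(a,(450,300),interpolation=2),cv2.resize(b,(450,300),interpolation=2)]);c=np.clip(c.astype(float)*1.5,0,255).astype(np.uint8);cv2.imwrite('pics/c5.png',c)
E
```

```text
(no output)
```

View pics/c5.png

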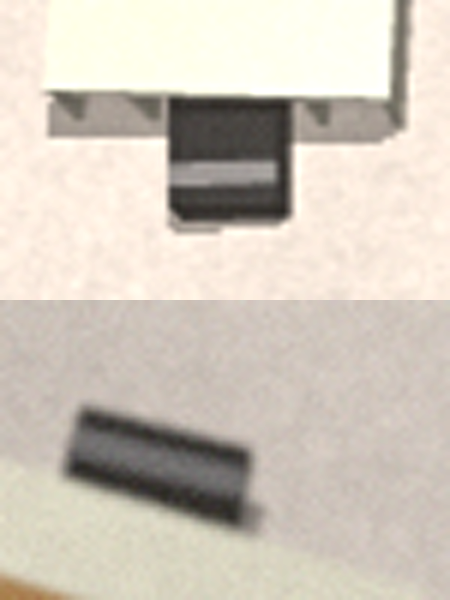

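The top crop shows the band from (168,175) to (277,172), the roof front from (45,90) to (390,100), and the top front edge at about row 208. In the scene crop the top far corners are (85,408) and (250,452), in 6x pixels.

```bash
python3 - <<'E'
from h import *
def T(pts,z): return np.array([p2w('top',150+(u+.5)/6-.5,130+(v+.5)/6-.5,z=z)[:2] for u,v in pts])
def S(pts,z): return np.array([p2w('scene',350+(u+.5)/6-.5,270+(v-300+.5)/6-.5,z=z)[:2] for u,v in pts])
yw=lambda q:np.degrees(np.arctan2(*(q[0]-q[1])[::-1])).round(1)
for nm,q in (('band',T([(168,175),(277,172)],34)),('top front',T([(168,210),(278,207)],34)),('roof',T([(45,90),(390,100)],56)),('sc far',S([(85,408),(250,452)],34)),('sc left',S([(66,473),(85,408)],34)),('sc right',S([(240,524),(250,452)],34))):
    print(nm,q.round(1).tolist(),yw(q))
E
```

```text
band [[600.1, 274.8], [600.4, 219.2]] 90.4
top front [[581.8, 274.6], [582.1, 218.6]] 90.4
roof [[639.6, 332.0], [630.6, 158.2]] 87.0
sc far [[587.9, 220.8], [588.1, 275.2]] -90.2
sc left [[616.3, 220.3], [587.9, 220.8]] -0.9
sc right [[617.8, 276.8], [588.1, 275.2]] 3.0
```

```bash
python3 -c "
from h import *
plan(602,247.3,130,90.2)"
```

```text
pos [649.9 205.1 158.5] d [-41.4  48.7  28.4] rv [-0.002  0.     1.55 ] j6 -0.56 w 85.2 t 16.1
```

Scaled: 48.7 mm / 800 = 0.0609, -41.4 mm / 800 = -0.0518, 1.38 rad / 6.2832 = 0.2196.

Emit:
{"op": "inch_along", "data": {"plan": [-0.0063, 0.0125, 0, 0, 0, 0.0191, -0.0125, 0.025, 0, 0, 0, 0.0414, -0.025, 0.0375, 0, 0, 0, 0.0637, -0.0375, 0.05, 0, 0, 0, 0.0859, -0.0518, 0.0609, 0, 0, 0, 0.1082, -0.0518, 0.0609, 0, 0, 0, 0.1305, -0.0518, 0.0609, 0.0125, 0, 0, 0.1528, -0.0518, 0.0609, 0.025, 0, 0, 0.1751, -0.0518, 0.0609, 0.035, 0, 0, 0.1974, -0.0518, 0.0609, 0.035, 0, 0, 0.2196]}}

```text
clock: 17.1
position: [601.6, 244.6, 128.8]
ee_rot: [-0.082, 0.997, -0.001, -0.001]
contact_force: [-0.0, -0.3, 0.7]
gripper_width: 84.9
grasp_force: 0.0
```

Emit:
{"op": "inch_along", "data": {"plan": [0, 0, 0, 0, 0, 0.0191, 0, 0, 0, 0, 0, 0.0271, 0, 0, 0, 0, 0, 0.0271, 0, 0, 0, 0, 0, 0.0271, 0, 0, 0, 0, 0, 0.0271]}}

```text
clock: 17.6
position: [602.3, 246.0, 129.9]
ee_rot: [-0.001, 1.0, -0.0, 0.0]
contact_force: [-0.6, -0.1, 0.1]
gripper_width: 85.2
grasp_force: 0.0
```

```bash
python3 -c "
from h import *
plan(602,247.3,10,90.2)"
```

```text
pos [602.3 246.  129.9] d [  0.3   1.4 119.9] rv [-0.001  0.001 -0.002] j6 -2.21 w 85.2 t 17.6
```

Scaled: 119.5 mm / 800 = 0.1494, 117 mm / 800 = 0.1463.

Emit:
{"op": "inch_along", "data": {"plan": [0.0004, 0.0018, 0.0438, 0, 0, 0, 0.0004, 0.0018, 0.0875, 0, 0, 0, 0.0004, 0.0018, 0.1188, 0, 0, 0, 0.0004, 0.0018, 0.1375, 0, 0, 0, 0.0004, 0.0018, 0.1463, 0, 0, 0, 0.0004, 0.0018, 0.1494, 0, 0, 0, 0.0004, 0.0018, 0.1494, 0, 0, 0, 0.0004, 0.0018, 0.1494, 0, 0, 0]}}

```text
clock: 18.4
position: [602.7, 248.5, 11.5]
ee_rot: [-0.001, 1.0, 0.0, 0.001]
contact_force: [0.6, 0.6, 0.0]
gripper_width: 85.0
grasp_force: 0.0
```

Emit:
{"op": "inch_along", "data": {"plan": [0, 0, 0, 0, 0, 0, 0, 0, 0, 0, 0, 0, 0, 0, 0, 0, 0, 0, 0, 0, 0, 0, 0, 0, 0, 0, 0, 0, 0, 0, 0, 0, 0, 0, 0, 0, 0, 0, 0, 0, 0, 0, 0, 0, 0, 0, 0, 0], "jaw": 20}}

```text
clock: 19.2
position: [602.4, 248.4, 11.2]
ee_rot: [-0.001, 1.0, -0.0, 0.001]
contact_force: [-1.2, -0.6, 5.8]
gripper_width: 56.7
grasp_force: 66.6
```

```bash
python3 -c "
from h import *
plan(524,251.3,12,90.2)"
```

```text
pos [602.4 248.4  11.2] d [78.4  3.1 -0.9] rv [-0.     0.002 -0.001] j6 -2.21 w 56.7 t 19.2
```

Scaled: 78 mm / 800 = 0.0975, 72 mm / 800 = 0.09.

Emit:
{"op": "inch_along", "data": {"plan": [0.0075, 0.0003, 0, 0, 0, 0, 0.0175, 0.0006, 0, 0, 0, 0, 0.03, 0.0013, 0, 0, 0, 0, 0.0425, 0.0018, 0, 0, 0, 0, 0.055, 0.0023, 0, 0, 0, 0, 0.0675, 0.0028, 0, 0, 0, 0, 0.08, 0.0033, 0, 0, 0, 0, 0.09, 0.0038, 0, 0, 0, 0, 0.0975, 0.0039, 0, 0, 0, 0, 0.0975, 0.0039, 0, 0, 0, 0]}}

```text
clock: 20.2
position: [523.8, 251.9, 11.2]
ee_rot: [-0.002, 1.0, 0.0, 0.001]
contact_force: [0.5, 1.9, 7.2]
gripper_width: 56.5
grasp_force: 67.0
```

Emit:
{"op": "inch_along", "data": {"plan": [0, 0, 0, 0, 0, 0, 0, 0, 0, 0, 0, 0, 0, 0, 0, 0, 0, 0, 0, 0, 0, 0, 0, 0], "jaw": 85}}

```text
clock: 20.6
position: [523.3, 250.5, 9.4]
ee_rot: [-0.001, 1.0, -0.001, -0.0]
contact_force: [0.2, 1.1, 0.1]
gripper_width: 85.0
grasp_force: 0.0
```

Emit:
{"op": "inch_along", "data": {"plan": [0, 0, -0.025, 0, 0, 0, 0, 0, -0.0688, 0, 0, 0, 0, 0, -0.1125, 0, 0, 0, 0.0625, 0, -0.1375, 0, 0, 0, 0.125, 0, -0.1375, 0, 0, 0, 0.1875, 0, -0.1375, 0, 0, 0, 0.1875, 0, -0.1375, 0, 0, 0]}}

```text
clock: 21.3
position: [368.7, 248.3, 119.5]
ee_rot: [-0.002, 1.0, -0.002, -0.002]
contact_force: [-0.1, -0.4, -0.0]
gripper_width: 85.1
grasp_force: 0.0
```

```bash
python3 - <<'E'
from m import *
cap('top','top5'); cap('scene','scene5')
fit('scene','scene5',(480,330,620,470),24,45)
fit('top','top5',(240,210,300,270),26,45)
a=cv2.imread('pics/top5.png')[130:205,150:225];b=cv2.imread('pics/scene5.png')[240:315,330:405]
c=np.hstack([cv2.resize(a,(400,400),interpolation=2),cv2.resize(b,(400,400),interpolation=2)]);c=np.clip(c.astype(float)*1.5,0,255).astype(np.uint8);cv2.imwrite('pics/c6.png',c)
E
```

```text
scene (480, 330, 620, 470) z 33.0 c [562.3 251.9] size [ 57.8 111.2] yaw 179.8 n 1247 centroid [564.1 252.2]
top (240, 210, 300, 270) z 34.2 c [558.4 250.3] size [ 58.3 101. ] yaw 0.3 n 644 centroid [558.6 250.7]
```

View pics/c6.png

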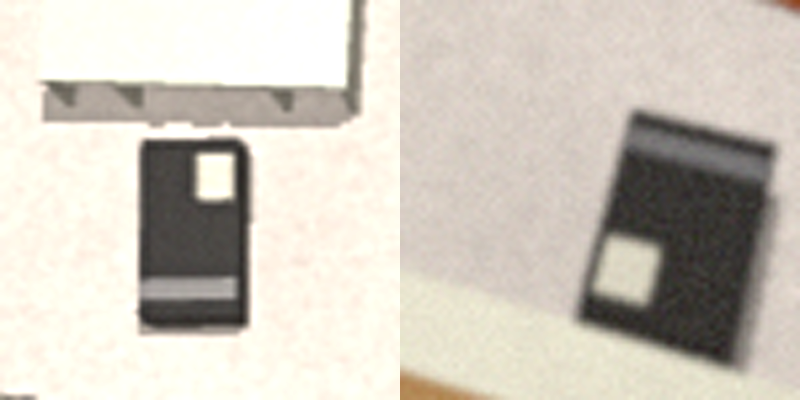

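Black is clear of the shelf, label up and square: top crop centre (193,233), about (560,251) mm. I'll regrasp it at its centre.

Scaled: -190 mm / 800 = -0.2375, -170 mm / 800 = -0.2125.

Emit:
{"op": "inch_along", "data": {"plan": [-0.05, 0, 0, 0, 0, 0, -0.1063, 0, 0, 0, 0, 0, -0.1625, 0, 0, 0, 0, 0, -0.2125, 0, 0, 0, 0, 0, -0.2375, 0.0025, 0, 0, 0, 0, -0.2375, 0.0025, 0, 0, 0, 0, -0.2375, 0.0025, 0, 0, 0, 0, -0.2375, 0.0025, 0, 0, 0, 0]}}

```text
clock: 22.2
position: [563.3, 252.7, 119.6]
ee_rot: [-0.001, 1.0, -0.001, -0.0]
contact_force: [-0.1, -0.8, -1.0]
gripper_width: 85.1
grasp_force: 0.0
```

```bash
python3 -c "
from h import *
plan(560.3,251,12,90)"
```

```text
pos [563.3 252.7 119.6] d [  2.9  -1.5 107.6] rv [-0.002 -0.001  0.002] j6 -2.25 w 85.1 t 22.2
```

Scaled: 107.5 mm / 800 = 0.1344, 105 mm / 800 = 0.1313.

Emit:
{"op": "inch_along", "data": {"plan": [0.0038, -0.0019, 0.0375, 0, 0, 0, 0.0038, -0.0019, 0.075, 0, 0, 0, 0.0038, -0.0019, 0.1063, 0, 0, 0, 0.0038, -0.0019, 0.1225, 0, 0, 0, 0.0038, -0.0019, 0.1313, 0, 0, 0, 0.0038, -0.0019, 0.1344, 0, 0, 0, 0.0038, -0.0019, 0.1344, 0, 0, 0, 0.0038, -0.0019, 0.1344, 0, 0, 0]}}

```text
clock: 23.0
position: [561.5, 252.0, 13.8]
ee_rot: [-0.001, 1.0, 0.0, 0.001]
contact_force: [0.4, 0.2, -0.3]
gripper_width: 84.9
grasp_force: 0.0
```

Emit:
{"op": "inch_along", "data": {"plan": [0, 0, 0, 0, 0, 0, 0, 0, 0, 0, 0, 0, 0, 0, 0, 0, 0, 0, 0, 0, 0, 0, 0, 0, 0, 0, 0, 0, 0, 0, 0, 0, 0, 0, 0, 0, 0, 0, 0, 0, 0, 0, 0, 0, 0, 0, 0, 0], "jaw": 20}}

```text
clock: 23.8
position: [561.5, 251.9, 13.6]
ee_rot: [-0.001, 1.0, -0.0, 0.001]
contact_force: [-0.7, 0.1, 4.8]
gripper_width: 57.0
grasp_force: 66.9
```

Emit:
{"op": "inch_along", "data": {"plan": [0, 0, -0.0125, 0, 0, 0, 0, 0, -0.0313, 0, 0, 0, 0, 0, -0.0563, 0, 0, 0, 0, 0, -0.0875, 0, 0, 0, 0, 0, -0.1188, 0, 0, 0, 0, 0, -0.1438, 0, 0, 0, 0, 0, -0.15, 0, 0, 0, 0, 0, -0.15, 0, 0, 0]}}

```text
clock: 24.6
position: [560.6, 251.6, 132.8]
ee_rot: [-0.001, 1.0, -0.0, 0.0]
contact_force: [0.7, -0.4, -2.2]
gripper_width: 56.7
grasp_force: 66.1
```

```bash
python3 -c "
from h import *
plan(646.7,4.4,130,178.9)"
```

```text
pos [560.6 251.6 132.8] d [ -85.7 -247.3    2.9] rv [-1.00e-03  0.00e+00 -1.55e+00] j6 -2.25 w 56.7 t 24.6
```

Scaled: -240 mm / 800 = -0.3, -222 mm / 800 = -0.2775, -1.38 rad / 6.2832 = -0.2196.

Emit:
{"op": "inch_along", "data": {"plan": [-0.0075, -0.025, 0, 0, 0, -0.0191, -0.0188, -0.0563, 0, 0, 0, -0.0414, -0.03, -0.0875, 0, 0, 0, -0.0637, -0.0413, -0.12, 0, 0, 0, -0.0859, -0.0525, -0.1525, 0, 0, 0, -0.1082, -0.0638, -0.185, 0, 0, 0, -0.1305, -0.075, -0.2175, 0, 0, 0, -0.1528, -0.0863, -0.25, 0, 0, 0, -0.1751, -0.0963, -0.2775, 0, 0, 0, -0.1974, -0.1038, -0.3, 0, 0, 0, -0.2196]}}

```text
clock: 25.6
position: [643.3, 10.2, 130.2]
ee_rot: [-0.639, 0.769, 0.001, -0.002]
contact_force: [0.2, -0.5, -1.6]
gripper_width: 56.9
grasp_force: 66.1
```

Emit:
{"op": "inch_along", "data": {"plan": [0, 0, 0, 0, 0, -0.0191, 0, 0, 0, 0, 0, -0.0271, 0, 0, 0, 0, 0, -0.0271, 0, 0, 0, 0, 0, -0.0271, 0, 0, 0, 0, 0, -0.0271]}}

```text
clock: 26.1
position: [643.8, 11.9, 132.0]
ee_rot: [-0.7, 0.714, -0.0, -0.001]
contact_force: [0.6, -0.4, -1.8]
gripper_width: 56.9
grasp_force: 66.1
```

```bash
python3 -c "
from h import *
plan(646.7,4.4,80,178.9)"
```

```text
pos [643.8  11.9 132. ] d [ 7.4 -3.1 52. ] rv [ 0.001 -0.001 -0.   ] j6 -0.29 w 56.9 t 26.1
```

Scaled: 55 mm / 800 = 0.0688, 50 mm / 800 = 0.0625.

Emit:
{"op": "inch_along", "data": {"plan": [0.0081, -0.0038, 0.0188, 0, 0, 0, 0.0081, -0.0038, 0.0375, 0, 0, 0, 0.0081, -0.0038, 0.0538, 0, 0, 0, 0.0081, -0.0038, 0.0625, 0, 0, 0, 0.0081, -0.0038, 0.0688, 0, 0, 0, 0.0081, -0.0038, 0.0688, 0, 0, 0, 0.0081, -0.0038, 0.0688, 0, 0, 0, 0.0081, -0.0038, 0.0688, 0, 0, 0]}}

```text
clock: 26.9
position: [647.6, 5.3, 78.6]
ee_rot: [-0.7, 0.714, -0.001, 0.0]
contact_force: [-0.3, 0.9, -2.5]
gripper_width: 56.7
grasp_force: 66.1
```

```bash
python3 - <<'E'
from m import *
plan(646.7,5.3,64,178.9)
im,_=cap('scene','scene6'); i2,_=cap('top','top6')
a=im[220:340,180:340];c=np.vstack([cv2.resize(a,(640,480),interpolation=2)]);cv2.imwrite('pics/c7.png',np.clip(c*1.5,0,255).astype(np.uint8))
E
```

```text
pos [647.6   5.3  78.6] d [ 0.   1.  14.6] rv [-0.002 -0.001  0.   ] j6 -0.28 w 56.7 t 26.9
```

View pics/c7.png

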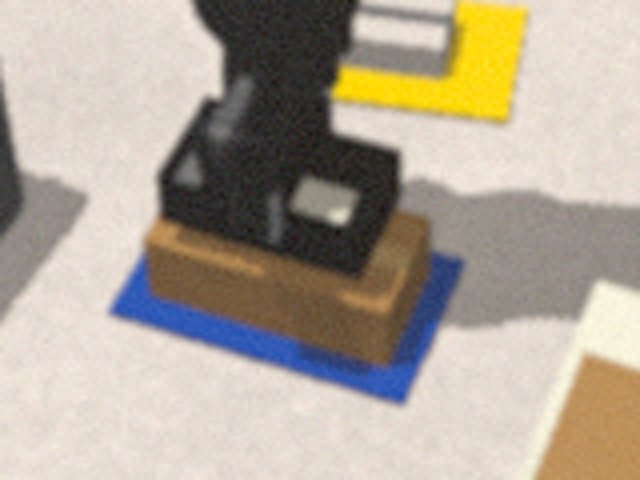

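The black box hangs level above the kraft, centre about (280,200) in the crop, and lined up with it. Now I'll lower it.

Emit:
{"op": "inch_along", "data": {"plan": [0, 0.0013, 0.0075, 0, 0, 0, 0, 0.0013, 0.0125, 0, 0, 0, 0, 0.0013, 0.015, 0, 0, 0, 0, 0.0013, 0.0169, 0, 0, 0, 0, 0.0013, 0.0185, 0, 0, 0, 0, 0.0013, 0.0185, 0, 0, 0]}}

```text
clock: 27.6
position: [646.2, 5.1, 63.6]
ee_rot: [-0.7, 0.714, -0.001, -0.0]
contact_force: [-1.8, 0.3, 2.5]
gripper_width: 56.5
grasp_force: 66.5
```

Emit:
{"op": "inch_along", "data": {"plan": [0, 0, 0, 0, 0, 0, 0, 0, 0, 0, 0, 0, 0, 0, 0, 0, 0, 0, 0, 0, 0, 0, 0, 0], "jaw": 85}}

```text
clock: 28.0
position: [646.3, 5.2, 63.1]
ee_rot: [-0.7, 0.714, -0.001, -0.0]
contact_force: [-0.1, 0.0, 0.7]
gripper_width: 85.3
grasp_force: 0.0
```

Emit:
{"op": "inch_along", "data": {"plan": [0, 0, -0.0125, 0, 0, 0, 0, 0, -0.0375, 0, 0, 0, 0, 0, -0.075, 0, 0, 0, 0, 0, -0.1125, 0, 0, 0, 0, 0, -0.1375, 0, 0, 0, 0, 0, -0.1375, 0, 0, 0]}}

```text
clock: 28.6
position: [648.3, 5.5, 178.0]
ee_rot: [-0.701, 0.714, -0.003, 0.003]
contact_force: [0.9, 0.2, 0.2]
gripper_width: 84.8
grasp_force: 0.0
```

```bash
python3 -c "
from h import *
plan(390.5,-247.5,150,7)"
```

```text
pos [648.3   5.5 178. ] d [257.7 253.4  25.6] rv [-0.009 -0.    -0.141] j6 -0.28 w 84.8 t 28.6
```

Scaled: 257.7 mm / 800 = 0.3221, 247 mm / 800 = 0.3088, -0.141 rad / 6.2832 = -0.0224.

Emit:
{"op": "inch_along", "data": {"plan": [0.0188, 0.0188, 0, 0, 0, 0, 0.0525, 0.0525, 0, 0, 0, -0.0032, 0.0913, 0.09, 0, 0, 0, -0.0064, 0.13, 0.1275, 0, 0, 0, -0.0095, 0.1688, 0.1663, 0.0063, 0, 0, -0.0127, 0.2075, 0.2038, 0.0125, 0, 0, -0.0159, 0.2463, 0.2425, 0.0188, 0, 0, -0.0191, 0.2813, 0.2775, 0.025, 0, 0, -0.0224, 0.3088, 0.3038, 0.0313, 0, 0, -0.0224, 0.3221, 0.3168, 0.032, 0, 0, -0.0224]}}

```text
clock: 29.6
position: [385.1, -248.4, 146.7]
ee_rot: [0.748, -0.664, -0.001, 0.001]
contact_force: [0.9, -0.3, -0.1]
gripper_width: 85.3
grasp_force: 0.0
```

Emit:
{"op": "inch_along", "data": {"plan": [0, 0, 0, 0, 0, 0, 0, 0, 0, 0, 0, 0, 0, 0, 0, 0, 0, 0, 0, 0, 0, 0, 0, 0]}}

```text
clock: 30.0
position: [388.8, -247.1, 147.7]
ee_rot: [0.749, -0.662, 0.001, 0.0]
contact_force: [-0.4, 0.5, -0.1]
gripper_width: 84.9
grasp_force: 0.0
```

```bash
python3 - <<'E'
from m import *
plan(390.3,-247.2,10,7)
cap('top','top7');cap('scene','scene7')
fit('scene','scene7',(270,320,450,470),75,95);fit('top','top7',(320,150,440,255),75,95)
fit('scene','scene7',(270,330,450,470),43,60)
E
```

```text
pos [ 388.8 -247.1  147.7] d [  0.2  -1.4 137.7] rv [-0.001 -0.001  0.001] j6 0.33 w 84.9 t 30.0
scene (270, 320, 450, 470) z 82.9 c [649.3   4.1] size [ 64.4 107.4] yaw 88.7 n 1361 centroid [649.6   4.4]
top (320, 150, 440, 255) z 84.0 c [642.7   2.5] size [ 57.8 100.5] yaw 88.7 n 673 centroid [643.7   2.1]
scene (270, 330, 450, 470) z 49.2 c [649.    5.5] size [ 68.3 131. ] yaw 88.6 n 630 centroid [664.8  24.3]
```

The rows are not in the units I measure in: shifts go in shares of 800 mm and turns go in shares of 2 pi rad. I convert before sending: 137.5 mm / 800 = 0.1719, 132 mm / 800 = 0.165.

Emit:
{"op": "inch_along", "data": {"plan": [0.0003, -0.0018, 0.0438, 0, 0, 0, 0.0003, -0.0018, 0.0938, 0, 0, 0, 0.0003, -0.0018, 0.1313, 0, 0, 0, 0.0003, -0.0018, 0.1525, 0, 0, 0, 0.0003, -0.0018, 0.165, 0, 0, 0, 0.0003, -0.0018, 0.1719, 0, 0, 0, 0.0003, -0.0018, 0.1719, 0, 0, 0, 0.0003, -0.0018, 0.1719, 0, 0, 0]}}

```text
clock: 30.9
position: [390.1, -247.9, 10.8]
ee_rot: [0.749, -0.663, 0.001, -0.0]
contact_force: [-0.5, -0.1, -0.2]
gripper_width: 84.7
grasp_force: 0.0
```

Emit:
{"op": "inch_along", "data": {"plan": [0, 0, 0, 0, 0, 0, 0, 0, 0, 0, 0, 0, 0, 0, 0, 0, 0, 0, 0, 0, 0, 0, 0, 0, 0, 0, 0, 0, 0, 0, 0, 0, 0, 0, 0, 0, 0, 0, 0, 0, 0, 0, 0, 0, 0, 0, 0, 0], "jaw": 20}}

```text
clock: 31.7
position: [389.8, -247.9, 11.0]
ee_rot: [0.749, -0.663, 0.001, -0.0]
contact_force: [-0.4, 0.7, 5.5]
gripper_width: 48.8
grasp_force: 62.8
```

Emit:
{"op": "inch_along", "data": {"plan": [0, 0, -0.0125, 0, 0, 0, 0, 0, -0.0313, 0, 0, 0, 0, 0, -0.0625, 0, 0, 0, 0, 0, -0.1, 0, 0, 0, 0, 0, -0.1438, 0, 0, 0, 0, 0, -0.1813, 0, 0, 0, 0, 0, -0.2, 0, 0, 0, 0, 0, -0.2, 0, 0, 0]}}

```text
clock: 32.5
position: [390.4, -248.0, 172.9]
ee_rot: [0.749, -0.663, 0.003, -0.001]
contact_force: [0.4, 0.2, -1.8]
gripper_width: 48.5
grasp_force: 62.3
```

```bash
python3 -c "
from h import *
plan(646.4,4.2,170,178.9)"
```

```text
pos [ 390.4 -248.   172.9] d [-219.1 -284.8    3.9] rv [-0.006 -0.003  0.141] j6 0.33 w 48.5 t 32.5
```

Scaled: -285 mm / 800 = -0.3563, -269 mm / 800 = -0.3363, 0.141 rad / 6.2832 = 0.0224.

Emit:
{"op": "inch_along", "data": {"plan": [-0.0163, -0.0213, 0, 0, 0, 0, -0.0438, -0.0563, 0, 0, 0, 0.0032, -0.075, -0.0975, 0, 0, 0, 0.0064, -0.1088, -0.1413, 0, 0, 0, 0.0095, -0.1425, -0.185, 0, 0, 0, 0.0127, -0.175, -0.2275, 0, 0, 0, 0.0159, -0.2063, -0.2688, 0, 0, 0, 0.0191, -0.235, -0.3063, 0, 0, 0, 0.0224, -0.2588, -0.3363, 0, 0, 0, 0.0224, -0.2738, -0.3563, 0, 0, 0, 0.0224]}}

```text
clock: 33.5
position: [645.8, 6.2, 167.5]
ee_rot: [-0.701, 0.713, 0.001, -0.001]
contact_force: [0.1, -0.2, -1.7]
gripper_width: 48.4
grasp_force: 62.3
```

Emit:
{"op": "inch_along", "data": {"plan": [0, 0, 0, 0, 0, 0, 0, 0, 0, 0, 0, 0, 0, 0, 0, 0, 0, 0, 0, 0, 0, 0, 0, 0]}}

```text
clock: 33.9
position: [644.7, 3.6, 169.8]
ee_rot: [-0.7, 0.714, -0.0, -0.001]
contact_force: [-0.6, 0.5, -0.6]
gripper_width: 48.7
grasp_force: 62.3
```

```bash
python3 -c "
from h import *
plan(646.3,3.3,105,178.9)"
```

```text
pos [644.7   3.6 169.8] d [ 0.2 -1.6 64.8] rv [ 0.    -0.001 -0.001] j6 -0.28 w 48.7 t 33.9
```

Scaled: 64 mm / 800 = 0.08, 63 mm / 800 = 0.0788.

Emit:
{"op": "inch_along", "data": {"plan": [0.0003, -0.002, 0.0188, 0, 0, 0, 0.0003, -0.002, 0.0438, 0, 0, 0, 0.0003, -0.002, 0.0625, 0, 0, 0, 0.0003, -0.002, 0.0738, 0, 0, 0, 0.0003, -0.002, 0.0788, 0, 0, 0, 0.0003, -0.002, 0.08, 0, 0, 0, 0.0003, -0.002, 0.08, 0, 0, 0, 0.0003, -0.002, 0.08, 0, 0, 0]}}

```text
clock: 34.7
position: [647.6, 4.2, 106.7]
ee_rot: [-0.7, 0.714, -0.001, 0.0]
contact_force: [-0.4, 0.2, -2.1]
gripper_width: 48.5
grasp_force: 62.4
```

```bash
python3 - <<'E'
from m import *
plan(646.3,3.3,95,178.9)
im,_=cap('scene','scene8'); cap('top','top8')
a=im[180:330,180:380];cv2.imwrite('pics/c8.png',np.clip(cv2.resize(a,(800,600),interpolation=2)*1.4,0,255).astype(np.uint8))
E
```

```text
pos [647.6   4.2 106.7] d [ 1.   1.3 11.7] rv [-0.002 -0.001  0.   ] j6 -0.28 w 48.5 t 34.7
```

View pics/c8.png

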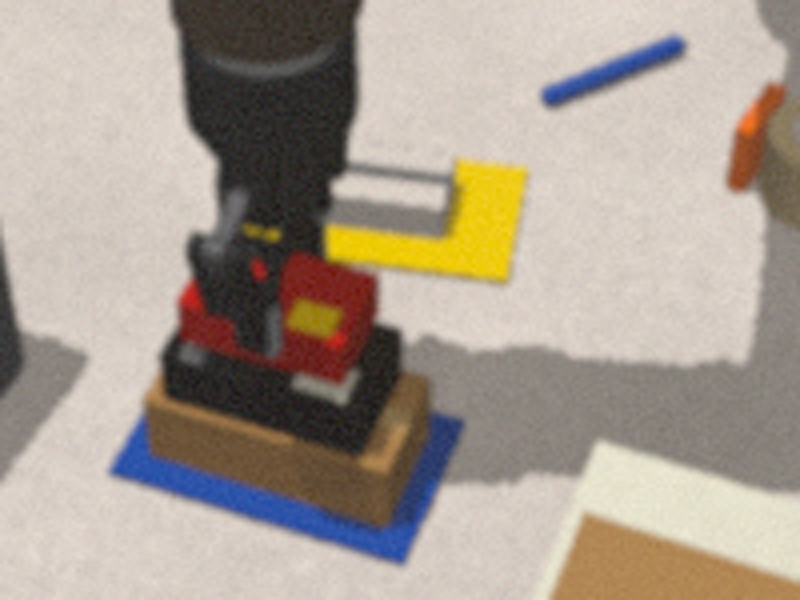

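The red box hangs level just above the black box, centre about (280,310) in the crop, and aligned with the stack. Now lower, release and clear away upward.

Scaled: 11.7 mm / 800 = 0.0146, 10.7 mm / 800 = 0.0134.

Emit:
{"op": "inch_along", "data": {"plan": [0.0009, 0.0015, 0.0063, 0, 0, 0, 0.0009, 0.0015, 0.01, 0, 0, 0, 0.0009, 0.0015, 0.0119, 0, 0, 0, 0.0009, 0.0015, 0.0134, 0, 0, 0, 0.0009, 0.0015, 0.0146, 0, 0, 0, 0.0009, 0.0015, 0.0146, 0, 0, 0]}}

```text
clock: 35.4
position: [645.9, 3.4, 95.1]
ee_rot: [-0.7, 0.714, -0.001, -0.0]
contact_force: [-3.0, 0.2, 4.0]
gripper_width: 49.0
grasp_force: 62.8
```

Emit:
{"op": "inch_along", "data": {"plan": [0, 0, 0, 0, 0, 0, 0, 0, 0, 0, 0, 0, 0, 0, 0, 0, 0, 0, 0, 0, 0, 0, 0, 0], "jaw": 85}}

```text
clock: 35.8
position: [646.0, 3.5, 94.1]
ee_rot: [-0.7, 0.714, -0.001, -0.0]
contact_force: [-0.4, 0.1, 0.5]
gripper_width: 85.1
grasp_force: 0.0
```

Emit:
{"op": "inch_along", "data": {"plan": [0, 0, -0.0125, 0, 0, 0, 0, 0, -0.0375, 0, 0, 0, 0, 0, -0.075, 0, 0, 0, 0, 0, -0.1125, 0, 0, 0, 0, 0.025, -0.1375, 0, 0, 0, 0, 0.0625, -0.1375, 0, 0, 0, 0, 0.1125, -0.1375, 0, 0, 0, 0, 0.1688, -0.1375, 0, 0, 0, 0, 0.225, -0.1375, 0, 0, 0, 0, 0.225, -0.1375, 0, 0, 0]}}

```text
clock: 36.8
position: [460.2, 6.1, 204.5]
ee_rot: [-0.701, 0.714, 0.001, -0.001]
contact_force: [1.1, -1.0, -1.3]
gripper_width: 84.9
grasp_force: 0.0
```

```bash
python3 - <<'E'
from m import *
im,_=cap('scene','scene9'); t,_=cap('top','top9')
fit('scene','scene9',(270,280,450,470),104,120);fit('top','top9',(320,120,450,255),104,120)
fit('scene','scene9',(270,320,450,470),75,95)
a=im[180:330,180:380];c=np.vstack([cv2.resize(a,(400,300),interpolation=2),cv2.resize(t[60:360,80:480],(400,300),interpolation=2)]);cv2.imwrite('pics/c9.png',np.clip(c*1.3,0,255).astype(np.uint8))
E
```

```text
scene (270, 280, 450, 470) z 110.8 c [649.    3.6] size [56.  85.6] yaw 89.4 n 957 centroid [648.9   3.6]
top (320, 120, 450, 255) z 112.1 c [644.5   1.8] size [47.5 80.8] yaw 88.7 n 337 centroid [651.3  -3.5]
scene (270, 320, 450, 470) z 83.1 c [647.7   3.9] size [ 67.9 106.6] yaw 88.8 n 596 centroid [663.9  15.8]
```

View pics/c9.png

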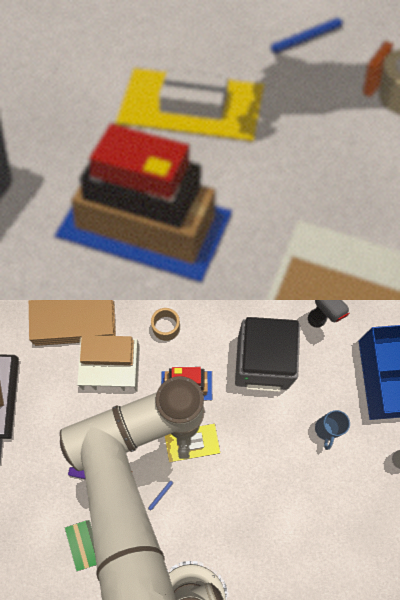

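The final view shows the stack kraft, black, red at (140,190), square and centred on the blue mat. White is in the middle of the yellow mat at (193,97), the mug and tape gun show no sign of being moved, and the arm is clear.

Emit:
{"op": "inch_along", "data": {"plan": [0, 0, 0, 0, 0, 0, 0, 0, 0, 0, 0, 0, 0, 0, 0, 0, 0, 0]}}

```text
clock: 37.2
position: [466.8, 7.1, 203.9]
ee_rot: [-0.7, 0.714, -0.0, -0.0]
contact_force: [0.1, 0.5, -0.7]
gripper_width: 85.0
grasp_force: 0.0
```

```bash
python3 -c "
from bench import arm
print(arm.job_done())"
```

```text
the job is handed in; nothing more can be done
None
```

The job was handed in at about 37 s: the white box is in the middle of the yellow mat, and the kraft, black and red boxes are stacked on the blue mat, centred to within about 1–2 mm by the camera measurements; no verdict was shown.

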